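# Mesh the grinder canister and hold it down to run

### The arm

A 6-joint arm with a two-finger parallel gripper is mounted at the origin on the work surface. World frame = base frame: x ahead of the robot, y to its left, z up, the work surface at z = 0. Lengths are in m, angles in rad, forces in N, time in s.
With the tool pointing down it reaches from about 0.35 to 0.775 m from the base axis. Payload 7.3 kg.
Tool frame: the origin (TCP) lies on the centre line of the jaws, within the pads' length; the fingertips stand 17 mm ahead of it and the grasp point (between the pads) lies 2 mm behind it (robot.tip_extent is the distance from the TCP to the fingertips, in m); z points along the fingers, y is the line along which they close (so a half turn about z gives the same grasp; the last joint's range is limited). The gripper opens to 92 mm and grips with 3 to 60 N. Pads are 19 mm wide; open, the fingers measure 130 mm over their backs; the gripper's body (75 mm by 190 mm) begins 47 mm behind the grasp point.
Start: joints at [-1.325, 0.342, 1.524, -0, 1.275, -0.146], TCP at [0.2, -0.485, 0.244] pointing down, gripper open.
Joint ranges: [-2.53, 2.53], [-0.77, 2.02], [0.04, 2.7], [-1, 4.14], [0.28, 2.66], [-3.11, 3.11]. Speed limits (rad/s): [2.57, 2.57, 3.14, 3.14, 3.14, 3.14].

### API

Orientations are given as [roll, pitch, yaw] about the fixed x, y, z axes, in that order (R = Rz(yaw) Ry(pitch) Rx(roll)).
In Python, from cell import robot gives the robot as it stands.
- The arm moves only by the tool step_arm, never from a script. Its argument "motion" is a list of rows, each a list of 2 entries, a list of its own where there are three numbers: the shift along the tool's x, y, z in units of 60 mm (1.0 is 60 mm), then the turn about the tool's z in rad. In form: [[[x, y, z], spin], ...]. A call has 1 to 10 rows; each row is the pose to reach, as a shift and turn from the pose commanded when the call began, along the tool's axes at that moment; what a row does not reach only later rows make up. A row lasts 1/8 s, in which the tool goes at most 62.5 mm and 10.7 degrees, less where a joint would pass 70% of its speed; a pose out of reach is approached as far as the arm can. A call with a gripper value outside its range is refused whole. "hand" is the closure in counts, from 0 (fully open) to 255 (shut), set as the call begins (left out, the last holds). The fingers move at their own pace and stop on an object; "squeeze" is the grip in N (left out, the last holds). Time passes only in rows, so rows that repeat a pose let the fingers close. It gives the time, the measured TCP pose, the force, the opening and the grip force at its end, in the units of the state.
- robot.observe(): the state, without advancing time (a new reading comes with each control period).
- robot.read_camera(name): name is "scene" or "side" or "wrist"; returns a dict with "pixels" (384x512x3 uint8, red, green, blue), "intrinsics" (3x3 intrinsics, pixels), "xyz" and "rotation" of the camera in the world; the wrist camera has in their place "T_tool_cam" (4x4, takes a point from camera to tool coordinates, whose origin is the TCP and whose axes are the flange's). Camera axes: x right, y up, looking along -z (the intrinsics and any distortion apply to the point x, -y, -z); pixel columns grow to the right and rows downward; lengths in m; the calibration is good to about 2 mm. A picture is of the moment at which its call begins: read the wrist's pose just before it. There is no depth.
- robot.hand_in(): hands the job in; it is judged then, once.
The state is a dict: "time": time; "qpos": joint angles; "qvel": joint speeds; "joint_efforts": joint torques, N m; "tool_pos": TCP position; "tool_rot": TCP orientation; "contact_force": force on the tool from outside, world axes, zero at the start; "torque": the same for the moment, N m; "opening": finger opening in m; "grip_force": force on a finger pad.
Only numpy, scipy, OpenCV 4.12 (cv2) and the standard library are available. Lean on these libraries where they do the work, as an engineer would, in place of code of your own. Each camera call takes 0.05 s, during which the arm holds its last target. There are 200 camera calls.

### The job

Grind the roasted coffee: take the grinder canister off the trivet, set it blade cap down on the grinder base, turn it until its three tabs drop into the three slots, slide it fully home and press it all the way down against the spring of the run switch. Do not tip the canister over or push the cups and the skillet about. Finish while still holding the canister and pressing it fully down: do not let go.

Things in the scene. Friction and masses are not known exactly. Their poses are not given: they have to be found in the camera images.
- canister: Loose hard plastic canister of a press-to-run coffee grinder, standing blade cap down, 105 mm tall, 0.3 to 0.45 kg. Origin: centre of its underside, z up. Pale grey cylinder, 60 mm in diameter, from 36 to 101 mm height (grip it here), closed top at 105 mm; below it a flare and the black blade cap, 72 mm in diameter, 0 to 24 mm height, with three orange tabs.
- tab (a point): The first tab's outer end, on the underside of the canister, 41 mm from its axis along its +x; axes as the canister. The three equal tabs stand out of the cap's foot 120 degrees apart; each is 10 mm wide and spans 0 to 12 mm height. The canister meshes equally well at any of the three turns.
- trivet: Flat round red silicone trivet, fixed, 160 mm in diameter, 8 mm thick, on which the canister starts. Origin: centre of its underside.
- grinder: Motor base of the grinder, fixed by suction feet: black housing with a steel band and a grey rim, 126 mm in diameter at the foot, 110 mm at the top, 134 mm tall. Origin: centre of its underside, z up. In its top is an open round well, 76 mm in diameter, 22 mm deep, with three slots in its wall. The cap fits the well with 2 mm to spare all round; the drive coupling inside is not in the way.
- slot (a point): Mouth of the first slot, at rim height, 43.5 mm from the base's axis along its +x; axes as the base. Three equal slots, 120 degrees apart, each with an orange mark on the rim outside it; 13 mm wide, reaching 43.5 mm from the axis, open at the top and as deep as the well. Tabs that are not in line with the slots rest on the rim.
- rim (a point): Centre of the well's mouth, at rim height, 134 mm over the base's underside; axes as the base.
- seat (a point): Centre of the well's floor, 22 mm below the rim; the canister's underside comes to lie here when it is fully home. Axes as the base.
- switch (a joint): Travel in m of the spring run switch: three white pads, one in each slot, moving together straight down. 0: released, pads 6 mm proud of the well's floor; 0.006: fully pressed, canister on the well's floor. The spring pushes up with 7 N at 0 and 10 N at 0.006, more than the canister weighs, and it springs back when let go.
- cup_far: Loose white porcelain cup, 78 mm across the mouth, 66 mm tall, beyond the work; leave alone. Origin: centre of its underside, z up.
- cup_side: Loose white porcelain cup, same size, on the right; leave alone. Origin: centre of its underside, z up.
- skillet: Loose black steel roasting skillet, 240 mm across, 45 mm tall, on the left; its handle reaches 283 mm from its centre, towards its +y, 60 mm high; leave alone. Origin: centre of its underside, z up.
Mind the look-alikes: they are no part of the job. What is shaped like the canister but blue is not meant. There is more than one size of the trivet; the job needs the larger.

How it is judged:
On the way, in this order (a step that is already met when the one before it is completed fails the run):
1. The canister is lifted clear off the trivet (z of canister in the frame of trivet above 0.04 m and contact force between canister and trivet below 0.1 N), for 0.2 s.
2. The tabs have dropped into the slots: canister upright and centred in the well, at least 5 mm below the rim (horizontal distance between canister and seat below 0.004 m and angle between canister's own z axis and vertical below 0.06 rad and z of canister in the frame of seat below 0.017 m), for 0.1 s.
At the end, for the whole second after the job is handed in: Canister upright (3.4 degrees), centred (4 mm) and within 2.5 mm of the floor of the well, run switch held at 4.5 mm or more of its 6 mm, fingers on the canister with 2 N or more, canister at rest; cups upright, cups and skillet within 20 mm of their starts (horizontal distance between canister and seat below 0.004 m and angle between canister's own z axis and vertical below 0.06 rad and z of canister in the frame of seat below 0.0025 m and value of joint switch above 0.0045 m and contact force between the fingers and canister above 2 N and linear speed of canister below 0.02 m/s and distance of each of cup_far, cup_side, skillet from where it was at the start of the episode below 0.02 m and angle between each of cup_far, cup_side's own z axis and vertical below 0.2 rad); the arm keeps its last pose, push and grip.
It fails at once if A cup or the skillet is pushed more than 20 mm or a cup tipped (distance of any of cup_far, cup_side, skillet from where it was at the start of the episode above 0.02 m or angle between any of cup_far, cup_side's own z axis and vertical above 0.2 rad).
It fails at once if The canister is tipped over (angle between canister's own z axis and vertical above 0.6 rad).
It also fails if it takes over 35 s, if anything falls off the work surface, if the arm or the gripper's body presses on something with over 40 N, if the wrist force passes 120 N, or if a joint passes its speed limit or range.

## Working session

There is one attempt and no reset: what is moved stays moved. The work goes in short steps, Python scripts to look and compute and a tool call to move; the robot and the scene stay as the last step left them, time stands still between calls to the robot, and variables do not carry over. Pictures are saved under pics/ and viewed, at most 10 in all, crops included, and the job is handed in when it is done.

Besides the shell and the picture viewer there is one more tool, called as name(argument=value, ...) on one line, values as JSON. step_arm: Moves the arm, as the interface text tells. Its arguments: {"type":"object","properties":{"motion":{"type":"array"},"hand":{"type":"number"},"squeeze":{"type":"number"}},"required":["motion"]}

```bash
ls; mkdir -p pics; python3 - <<'E'
from cell import robot
import cv2,numpy as np
print(robot.observe())
ims=[]
for n in("scene","side"):
    d=robot.read_camera(n); cv2.imwrite(f"pics/{n}0.png",d["pixels"][:,:,::-1]); np.savez(f"pics/{n}0.npz",**d)
    print(n,d["intrinsics"],d["xyz"],d["rotation"],d.keys())
E
```

```text
pics
{'time': 0.0, 'qpos': array([-1.32500242e+00,  3.42732399e-01,  1.52500038e+00, -5.95178919e-06,
        1.27541343e+00, -1.45998000e-01]), 'qvel': array([ 0.00043022, -0.0007199 ,  0.00122704,  0.00083562, -0.00209065,
       -0.00077091]), 'joint_efforts': array([-4.90674047e-04, -4.31242311e+01, -2.44218081e+01,  7.19103660e-02,
        5.59554622e-02, -1.23572936e-04]), 'tool_pos': array([ 0.20039556, -0.48483949,  0.24304574]), 'tool_rot': array([-3.14005480e+00, -2.20379562e-04,  3.91793477e-01]), 'contact_force': array([-0.62823164, -0.08193234, -0.57046062]), 'torque': array([-0.01945427,  0.020691  , -0.02293641]), 'grip_force': 0.0, 'opening': 0.09184165737044192}
scene [[498.00075962   0.         252.98257998]
 [  0.         498.00075962 186.34421533]
 [  0.           0.           1.        ]] [1.98632171 0.11125834 1.06498417] [ 0.98178744 -0.00867005  1.63541089] dict_keys(['pixels', 'intrinsics', 'xyz', 'rotation'])
side [[379.27334764   0.         256.03999283]
 [  0.         379.27334764 192.60715743]
 [  0.           0.           1.        ]] [0.00918365 0.86247656 1.00076419] [ 0.85745879 -0.01154972 -2.52768714] dict_keys(['pixels', 'intrinsics', 'xyz', 'rotation'])
```

View pics/scene0.png

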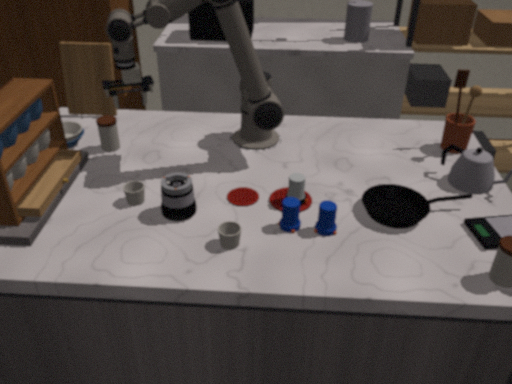

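View pics/side0.png

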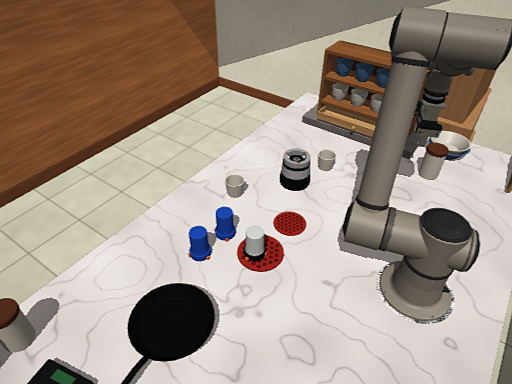

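The scene view shows the pale canister on the larger red trivet, top at about (297,178). The grinder base is at (177,182), the blue look-alikes at (290,214) and (327,218), and the cups at (135,193) and (230,235). In the side view the canister top is at (255,230), the base top at (296,156), and the skillet at (172,320).

```bash
cat > h.py <<'E'
import numpy as np, cv2
from scipy.spatial.transform import Rotation as R
def cam(d,tool=None):
    if "T_tool_cam" in d:
        T=np.array(d["T_tool_cam"]); Rt=R.from_euler("xyz",tool["tool_rot"]).as_matrix()
        return Rt@T[:3,:3], Rt@T[:3,3]+tool["tool_pos"]
    return R.from_euler("xyz",d["rotation"]).as_matrix(), np.array(d["xyz"])
def onplane(uv,z,K,Rc,o):
    uv=np.atleast_2d(uv).astype(float); r=np.c_[(uv[:,0]-K[0,2])/K[0,0],-(uv[:,1]-K[1,2])/K[1,1],-np.ones(len(uv))]@Rc.T
    return o+r*((z-o[2])/r[:,2])[:,None]
def proj(P,K,Rc,o):
    c=(np.atleast_2d(P)-o)@Rc; return np.c_[K[0,2]-K[0,0]*c[:,0]/c[:,2],K[1,2]+K[1,1]*c[:,1]/c[:,2]]
E
python3 - <<'E'
from h import *
pts={"scene":[("can",297,178,.113),("base",177,180,.134),("cupf",230,227,.066),("cups",135,187,.066),("blue1",290,203,.105),("blue2",327,206,.105),("triv",290,199,.008),("skil",396,206,.02)],
"side":[("can",255,231,.113),("base",296,156,.134),("cupf",235,180,.066),("cups",326,154,.066),("blue1",224,211,.105),("blue2",199,232,.105),("triv",261,252,.008),("skil",172,321,.02)]}
for n in pts:
    d=np.load(f"pics/{n}0.npz"); Rc,o=cam(d)
    for m,u,v,z in pts[n]: print(n,m,onplane([u,v],z,d["intrinsics"],Rc,o).round(3))
from cell import robot
d=robot.read_camera("wrist");print(d["T_tool_cam"],d["intrinsics"])
E
```

```text
scene can [[0.499 0.179 0.113]]
scene base [[ 0.576 -0.232  0.134]]
scene cupf [[ 0.734 -0.035  0.066]]
scene cups [[ 0.531 -0.399  0.066]]
scene blue1 [[0.641 0.155 0.105]]
scene blue2 [[0.649 0.277 0.105]]
scene triv [[0.48  0.16  0.008]]
scene skil [[0.512 0.538 0.02 ]]
side can [[0.486 0.173 0.113]]
side base [[ 0.578 -0.235  0.134]]
side cupf [[ 0.733 -0.04   0.066]]
side cups [[ 0.526 -0.409  0.066]]
side blue1 [[0.63  0.153 0.105]]
side blue2 [[0.634 0.276 0.105]]
side triv [[0.47  0.16  0.008]]
side skil [[0.525 0.524 0.02 ]]
[[ 1.20305840e-04  9.62560047e-01  2.71068517e-01  7.38608126e-02]
 [ 9.99999416e-01  1.75409337e-04 -1.06669632e-03  9.00323992e-04]
 [-1.07430721e-03  2.71068486e-01 -9.62559464e-01 -1.39586734e-01]
 [ 0.00000000e+00  0.00000000e+00  0.00000000e+00  1.00000000e+00]] [[344.2292519    0.         252.30866982]
 [  0.         344.2292519  189.13687172]
 [  0.           0.           1.        ]]
```

step_arm(motion=[[[1,-0.2,-0.95],0],[[2,-0.4,-0.95],0],[[3,-0.6,-0.95],0],[[4,-0.8,-0.95],0],[[5,-1,-0.95],0],[[6,-1.2,-0.95],0],[[6.8,-1.35,-0.95],0],[[7.4,-1.45,-0.95],0],[[7.6,-1.48,-0.95],0],[[7.6,-1.48,-0.95],0]], hand=0)

```text
time: 1.4
tool_pos: [0.5879, -0.229, 0.3002]
tool_rot: [-3.141, 0.001, 0.392]
contact_force: [-1.0, -0.3, -0.3]
opening: 0.092
grip_force: 0.0
```

```bash
cat > shot.py <<'E'
import sys
from cell import robot
from h import *
s=robot.observe(); d=robot.read_camera("wrist"); n=sys.argv[1]
np.savez(f"pics/{n}.npz",tool_pos=s["tool_pos"],tool_rot=s["tool_rot"],**d)
cv2.imwrite(f"pics/{n}.png",d["pixels"][:,:,::-1]); print(s["time"],s["tool_pos"],s["tool_rot"],s["qpos"],s["contact_force"])
E
python3 shot.py w1
```

```text
1.4 [ 0.58787433 -0.22904131  0.30015778] [-3.14112446e+00  1.01080034e-03  3.92450645e-01] [-4.92674842e-01  5.14849935e-01  1.09753160e+00 -4.86297651e-04
  1.53021353e+00  6.85691049e-01] [-1.03730933 -0.27087399 -0.33852564]
```

View pics/w1.png

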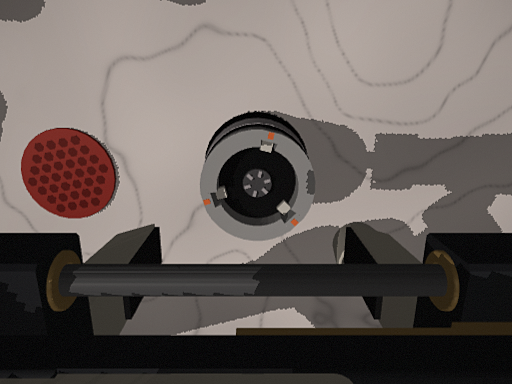

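The wrist view shows the base well at about (257,184), with orange slot marks at (271,136), (207,202) and (295,222).

```bash
cat > marks.py <<'E'
from h import *
def blobs(img,lo=(3,150,110),hi=(16,255,255),amin=4):
    h=cv2.cvtColor(img,cv2.COLOR_RGB2HSV); m=cv2.inRange(h,lo,hi)
    n,l,st,c=cv2.connectedComponentsWithStats(m); return [(c[i],st[i,4]) for i in range(1,n) if st[i,4]>=amin]
E
python3 - <<'E'
from marks import *
d=np.load("pics/w1.npz"); B=blobs(d["pixels"]); Rc,o=cam(d,d)
for c,a in B: print(c.round(1),a)
c=np.array([c for c,a in B if 190<c[0]<310 and 120<c[1]<235 and a>8]); P=onplane(c,.134,d["intrinsics"],Rc,o)
print(P); m=P.mean(0); q=P-m; print(m,np.hypot(q[:,0],q[:,1]),np.degrees(np.arctan2(q[:,1],q[:,0])))
# grey rim: circle fit of outer edge on plane
g=d["pixels"].astype(int); K=d["intrinsics"]
t=np.arange(0,360,4)*np.pi/180; r=np.arange(.03,.062,.0005)
out=[]
for a in t:
    S=np.c_[m[0]+r*np.cos(a),m[1]+r*np.sin(a),np.full(len(r),.134)]; uv=proj(S,K,Rc,o).astype(np.float32)
    v=cv2.remap(g.astype(np.float32).mean(2),uv[:,:1],uv[:,1:],1).ravel()
    k=np.argmax(np.gradient(v)[:30]); out.append((*S[k,:2],r[k]))
out=np.array(out,dtype=np.float32); e=cv2.fitEllipse(out[np.abs(out[:,2]-np.median(out[:,2]))<.002,:2]*1000); print(e)
E
```

```text
[ 70.5 131.8] 4
[ 44.6 133.4] 5
[ 51.8 133.5] 4
[270.5 135.4] 34
[ 45.2 139. ] 8
[ 49.8 137.2] 4
[ 38. 140.] 4
[ 55.8 139.5] 11
[ 34. 142.] 6
[ 29.2 153. ] 13
[ 49.4 150.7] 7
[ 36.4 153.4] 14
[ 67.6 154.8] 5
[ 43.2 158.8] 6
[ 41.2 163.8] 5
[ 25.8 166.2] 5
[ 28.6 167. ] 5
[ 62.5 169.8] 4
[ 66.5 169. ] 4
[ 26.8 173. ] 9
[ 72.8 172.2] 4
[ 25.3 179.2] 6
[ 59.7 185. ] 7
[ 70.2 182.5] 4
[206.4 201.4] 30
[ 71.6 212.8] 5
[ 78.5 211.3] 6
[294. 222.] 31
[[ 0.62857572 -0.23087317  0.134     ]
 [ 0.54953111 -0.19982571  0.134     ]
 [ 0.56204515 -0.28378889  0.134     ]]
[ 0.58005066 -0.23816259  0.134     ] [0.04906952 0.04900163 0.04905056] [   8.54307494  128.52289792 -111.53567972]
((580.1041259765625, -238.08824157714844), (74.70042419433594, 75.41769409179688), 118.42310333251953)
```

step_arm(motion=[[[0,-1,-0.5],0],[[0,-2,-0.5],0],[[0,-3,-0.5],0],[[-0.1,-4,-0.5],0],[[-0.1,-5,-0.5],0],[[-0.1,-6,-0.5],0],[[-0.14,-6.6,-0.5],0],[[-0.14,-6.86,-0.5],0],[[-0.14,-6.86,-0.5],0]])

```text
time: 2.58
tool_pos: [0.4231, 0.1476, 0.331]
tool_rot: [3.141, -0.001, 0.392]
contact_force: [-0.1, -0.9, 0.1]
opening: 0.0916
grip_force: 0.0
```

```bash
python3 shot.py w2
```

```text
2.575 [0.42305911 0.14762993 0.33095281] [ 3.14086929e+00 -5.28989917e-04  3.91891765e-01] [ 1.64802436e-01  1.39088846e-01  1.55324141e+00 -5.90093923e-04
  1.44858415e+00  1.34377893e+00] [-0.06960351 -0.94758443  0.06087613]
```

View pics/w2.png

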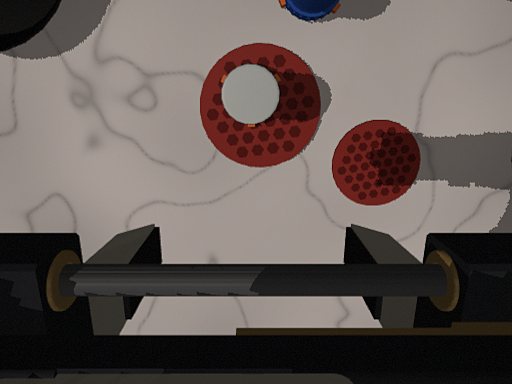

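Canister top at about (250,94), with tabs peeping out near (224,77) and (251,125). I'll fit both.

```bash
python3 - <<'E'
from marks import *
d=np.load("pics/w2.npz"); im=d["pixels"]; K=d["intrinsics"]; Rc,o=cam(d,d)
h=cv2.cvtColor(im,cv2.COLOR_RGB2HSV); m=cv2.inRange(h,(0,0,110),(180,60,255)); m[:,:205]=0;m[:,300:]=0;m[:50]=0;m[140:]=0
n,l,st,c=cv2.connectedComponentsWithStats(m); i=l[94,250]; print(st[i],c[i])
cn=cv2.findContours((l==i).astype(np.uint8),0,1)[0][0]
P=onplane(cn[:,0],.113,K,Rc,o); e=cv2.fitEllipse((P[:,:2]*1000).astype(np.float32)); print(e); C=np.array(e[0])/1000
for b,a in blobs(im,(4,170,140),(16,255,255),3):
    if 205<b[0]<300 and 50<b[1]<140:
        Q=onplane(b,.02,K,Rc,o)[0]; print(b.round(1),a,Q.round(4),np.hypot(*(Q[:2]-C)),np.degrees(np.arctan2(*(Q[:2]-C)[::-1])))
cv2.imwrite("pics/w2c.png",cv2.resize(im[50:145,200:330,::-1],None,fx=5,fy=5,interpolation=2))
E
```

```text
[ 222   64   57   60 2676] [249.80418535  93.74925262]
((489.0619201660156, 176.0468292236328), (56.39300537109375, 56.60953140258789), 160.71315002441406)
[223.   78.3] 20 [0.4935 0.2146 0.02  ] 0.038822405851401336 83.41420017509842
[250.8 125.4] 15 [0.4532 0.1604 0.02  ] 0.039138292983880024 -156.49918580364925
```

View pics/w2c.png

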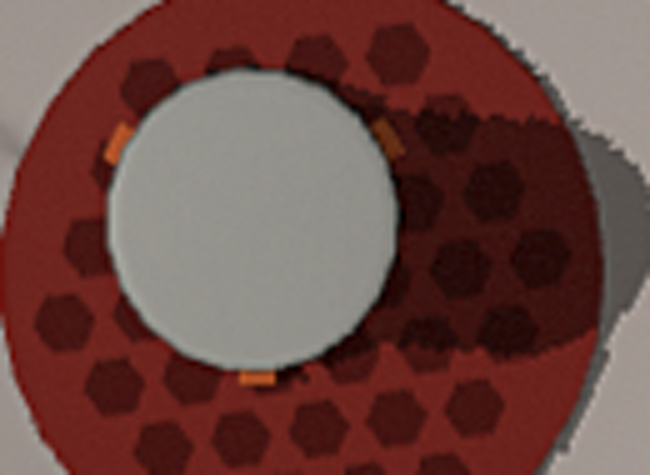

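step_arm(motion=[[[0.8,0,0],0],[[1.2,-0.02,0.6],0],[[1.2,-0.02,1.5],0],[[1.2,-0.02,2.3],0],[[1.2,-0.02,3.0],0],[[1.2,-0.02,3.6],0],[[1.2,-0.02,4.0],0],[[1.2,-0.02,4.22],0],[[1.2,-0.02,4.22],0]])

```text
time: 3.75
tool_pos: [0.4894, 0.1758, 0.0769]
tool_rot: [-3.142, 0.001, 0.39]
contact_force: [-0.4, 0.9, 0.9]
opening: 0.0918
grip_force: 0.0
```

step_arm(motion=[[[0,0,0],0],[[0,0,0],0],[[0,0,0],0],[[0,0,0],0],[[0,0,0],0],[[0,0,0],0],[[0,0,0],0],[[0,0,0],0]], hand=255, squeeze=25)

```text
time: 4.75
tool_pos: [0.4893, 0.1769, 0.0779]
tool_rot: [3.141, -0.001, 0.392]
contact_force: [-2.3, 0.4, 5.6]
opening: 0.0597
grip_force: 25.0
```

step_arm(motion=[[[0,0,-0.2],0],[[0,0,-0.7],0],[[0,0,-1.3],0],[[0,0,-2.0],0],[[0,0,-2.6],0],[[0,0,-3.0],0],[[0,0,-3.0],0],[[0,0,-3.0],0]])

```text
time: 5.75
tool_pos: [0.4884, 0.1766, 0.2561]
tool_rot: [-3.141, 0.003, 0.392]
contact_force: [-1.0, 0.7, -5.5]
opening: 0.0596
grip_force: 25.0
```

```bash
python3 - <<'E'
from cell import robot
from h import *
s=robot.observe(); print(s)
Rt=R.from_euler("xyz",s["tool_rot"]).as_matrix()
print(Rt.T@(np.array([.5801,-.2382,.235])-s["tool_pos"])/.06)
E
```

```text
{'time': 5.75, 'qpos': array([ 1.99335307e-01,  3.23404254e-01,  1.51624738e+00, -1.45034282e-04,
        1.30459690e+00,  1.37841275e+00]), 'qvel': array([-0.0001084 ,  0.0123972 ,  0.00641244,  0.00051311,  0.00086655,
        0.00075591]), 'joint_efforts': array([ 2.16029165e-02, -4.57385445e+01, -2.70156187e+01,  4.98217880e-02,
       -8.33862182e-02,  3.25231376e-04]), 'tool_pos': array([0.48838827, 0.17656371, 0.25611626]), 'tool_rot': array([-3.14122209e+00,  2.63362170e-03,  3.91757711e-01]), 'contact_force': array([-1.0025384 ,  0.68370309, -5.51466318]), 'torque': array([ 0.00408372,  0.03963858, -0.01001624]), 'grip_force': 24.99913841485977, 'opening': 0.059577793661768734}
[-1.2257158   6.97275988  0.35258315]
```

step_arm(motion=[[[-0.1,0.8,0],-0.1],[[-0.3,1.7,0],-0.2],[[-0.5,2.6,0],-0.3],[[-0.65,3.5,0],-0.4],[[-0.8,4.4,0],-0.5],[[-0.95,5.3,0],-0.6],[[-1.1,6.1,0],-0.7],[[-1.22,6.7,0.1],-0.787],[[-1.22,6.97,0.25],-0.787],[[-1.22,6.97,0.25],-0.787]])

```text
time: 7.0
tool_pos: [0.5805, -0.2376, 0.2398]
tool_rot: [-3.137, -0.001, 1.177]
contact_force: [0.5, 0.7, -4.0]
opening: 0.0598
grip_force: 25.0
```

```bash
python3 shot.py w3; python3 - <<'E'
from cell import robot
import numpy as np,cv2
a=[]
for n,(x,y) in dict(scene=(177,165),side=(296,145)).items():
    d=robot.read_camera(n); np.savez(f"pics/{n}3.npz",**d); a.append(cv2.resize(d["pixels"][y-40:y+40,x-40:x+40,::-1],(380,380),interpolation=2))
cv2.imwrite("pics/p3.png",np.hstack(a))
E
```

```text
7.0 [ 0.58051697 -0.23759915  0.2397843 ] [-3.13678674e+00 -8.18257394e-04  1.17657462e+00] [-5.10714234e-01  5.38909026e-01  1.21952562e+00  2.58421207e-04
  1.38802646e+00 -1.16542077e-01] [ 0.47359534  0.70337811 -3.98884415]
```

View pics/p3.png

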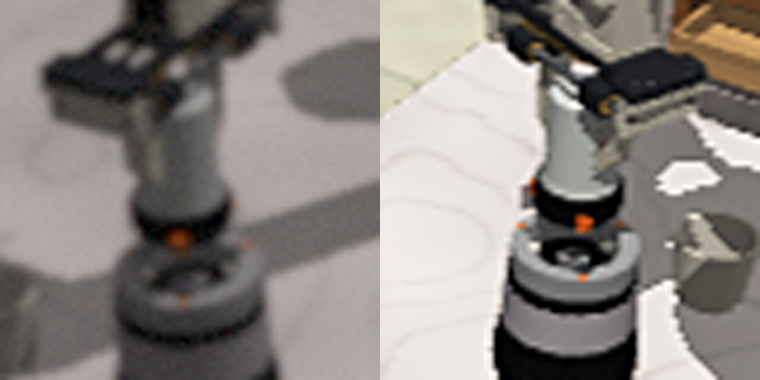

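View pics/w3.png

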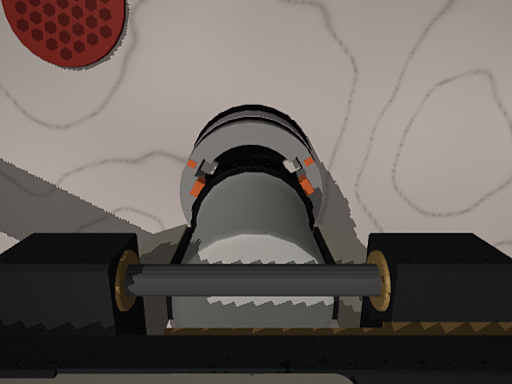

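Both crops show the canister hanging upright over the well, with its tabs roughly over the slots. In the wrist view the tabs are at (198,187) and (307,187), and the marks at (193,164) and (309,161). I'll compare the chords.

```bash
python3 - <<'E'
from marks import *
d=np.load("pics/w3.npz"); K=d["intrinsics"]; Rc,o=cam(d,d)
M=[];T=[]
for c,a in blobs(d["pixels"],amin=10):
    if 170<c[0]<340 and 140<c[1]<215:
        z=.134 if c[1]<173 else .178
        P=onplane(c,z,K,Rc,o)[0]; (M if c[1]<173 else T).append(P); print(c.round(1),a,P.round(4))
for L,r in((M,.049),(T,.040)):
    L=sorted(L,key=lambda p:-p[1]); v=(L[1]-L[0])[:2]; l=np.hypot(*v); a=np.degrees(np.arctan2(v[1],v[0]))
    n=np.array([-v[1],v[0]])/l; mid=(L[0]+L[1])[:2]/2; n*= np.sign(n@(np.array([.58,-.238])-mid)); print(l,l/3**.5,a,mid+n*l/2/3**.5)
E
```

```text
[308.4 161. ] 55 [ 0.6284 -0.2305  0.134 ]
[191.5 163.5] 50 [ 0.5495 -0.1997  0.134 ]
[306.  184.5] 146 [ 0.6188 -0.2329  0.178 ]
[196.7 188.3] 129 [ 0.5567 -0.2097  0.178 ]
0.08477147501925156 0.04894283392196653 -21.294846201145525 [ 0.58006735 -0.23791393]
0.06631096878115193 0.03828465567602294 -20.48095168620247 [ 0.58107975 -0.23920291]
```

step_arm(motion=[[[0,0,0.2],0.007],[[0,0,0.4],0.007],[[0,0,0.52],0.007],[[0,0,0.58],0.007],[[0,0,0.63],0.007],[[0,0,0.68],0.007],[[0,0,0.72],0.007],[[0,0,0.72],0.007]])

```text
time: 8.15
tool_pos: [0.5814, -0.2377, 0.2034]
tool_rot: [3.138, 0.001, 1.172]
contact_force: [-7.7, 4.8, 15.8]
opening: 0.0599
grip_force: 25.0
```

step_arm(motion=[[[0,0,-0.12],0],[[0.012,-0.023,-0.12],0.01],[[0.012,-0.023,-0.07],0.01],[[0.012,-0.023,-0.02],0.01],[[0.012,-0.023,0.0],0.01],[[0.012,-0.023,0.0],0.01]])

```text
time: 8.9
tool_pos: [0.5802, -0.2365, 0.1989]
tool_rot: [-3.141, 0.0, 1.162]
contact_force: [-0.0, -0.0, -3.4]
opening: 0.0601
grip_force: 25.0
```

step_arm(motion=[[[0,0,0.05],0],[[0,0,0.1],0],[[0,0,0.16],0],[[0,0,0.2],0],[[0,0,0.24],0],[[0,0,0.28],0],[[0,0,0.32],0],[[0,0,0.34],0],[[0,0,0.34],0]], squeeze=40)

```text
time: 10.02
tool_pos: [0.5801, -0.2365, 0.1819]
tool_rot: [3.14, 0.001, 1.162]
contact_force: [-8.8, 4.4, 17.9]
opening: 0.0596
grip_force: 40.0
```

step_arm(motion=[[[0,0,0.03],0],[[0,0,0.05],0],[[0,0,0.05],0],[[0,0,0.05],0]])

```text
time: 10.52
tool_pos: [0.5801, -0.2365, 0.1818]
tool_rot: [3.138, 0.001, 1.162]
contact_force: [-11.8, 5.8, 34.4]
opening: 0.0595
grip_force: 40.1
```

```bash
python3 shot.py w4;  python3 - <<'E'
from cell import robot
import numpy as np,cv2
a=[]
for n,(x,y) in dict(scene=(177,165),side=(296,145)).items():
    d=robot.read_camera(n); a.append(cv2.resize(d["pixels"][y-40:y+40,x-40:x+40,::-1],(380,380),interpolation=2))
cv2.imwrite("pics/p4.png",np.hstack(a))
E
```

```text
10.525 [ 0.58009555 -0.23648282  0.1818472 ] [3.13766468e+00 9.19621731e-04 1.16199512e+00] [-5.09103454e-01  5.75315165e-01  1.31877472e+00 -5.50914437e-04
  1.24350250e+00 -1.00127985e-01] [-11.81343273   5.79180635  34.39563417]
```

View pics/p4.png

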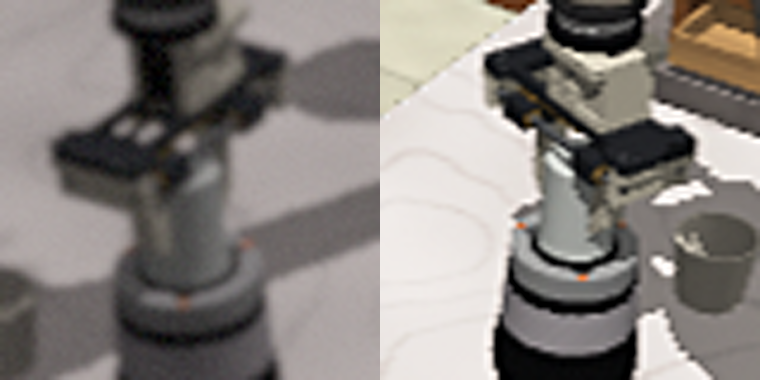

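View pics/w4.png

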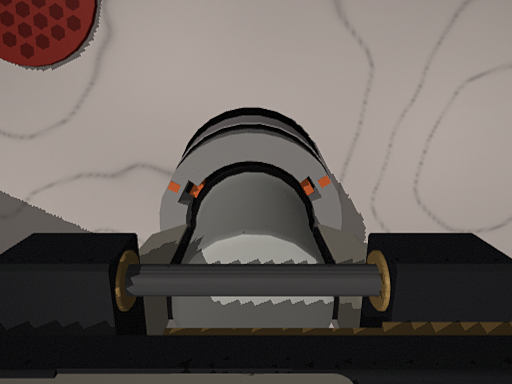

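The tabs sit in the slots at (196,190) and (307,187), and the cap is below the rim. Pushing 16 N harder left the height unchanged at 0.1818, so the canister is on the hard floor. Handing in.

```bash
python3 -c "
from cell import robot
print(robot.hand_in())"
```

```text
the job is handed in; nothing more can be done
None
```

The canister is seated in the grinder base with its tabs in the slots, and was handed in at about 10.6 s while still gripped at 40 N and pressed onto the well floor (about 34 N at the wrist); the hand-in call gave no verdict.

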